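Lock the recipe card, then hold a spring clip gaping over its edge

ROBOT

A 7-joint arm with a two-finger parallel gripper is mounted at the origin on a cart in front of the work surface, level with it; the furniture and walls round the work are solid. World frame = base frame: x ahead of the robot, y to its left, z up, the work surface at z = 0. Lengths are in m, angles in rad, forces in N, time in s.
With the tool pointing down it reaches from about 0.425 to 1.025 m from the base axis. Payload 9.4 kg.
Tool frame: the origin (TCP) lies at the very end of the fingers, on their centre line; the grasp point (between the pads) lies 19 mm behind it (arm.grasp_offset is the distance from the TCP to the grasp point, in m); z points along the fingers, y is the line along which they close (so a half turn about z gives the same grasp; the last joint's range is limited). The gripper opens to 85 mm and grips with 20 to 120 N. Pads are 22 mm wide; open, the fingers measure 114 mm over their backs; the gripper's body (76 mm by 85 mm) begins 54 mm behind the grasp point. The pads swing forward as they close: fully open they stand 13 mm farther back than shut.
Start: joints at [-1.33, 0.599, -0.003, 1.599, 0.002, 0.943, -0.08], TCP at [0.227, 0.689, 0.231] pointing down, gripper open.
Joint ranges: [-2.57, 2.57], [-0.35, 1.97], [-1.29, 1.29], [0.11, 2.56], [-1.05, 4.19], [0.11, 1.86], [-2.63, 2.63]. Speed limits (rad/s): [2.22, 2.22, 3.01, 3.01, 3.14, 3.14, 3.14].

INTERFACE

Orientations are given as a 3x3 rotation matrix whose columns are the frame's x, y, z axes.
In Python, from station import arm, eoat, kin, capture, camera_model, finish_job, monitor gives the robot as it stands. Calls block until the motion is done:
- arm.move_ptp(position, orientation): joint-space move of the TCP to a pose.
- arm.line_to(position, attitude=None, v=0.15, threshold=None): straight line of the TCP; attitude=None keeps the orientation; v is the mean speed in m/s. With threshold (N) it stops when the force on the tool has changed by that much, and returns True; else False.
- arm.move_j(angles): joint-space move.
- eoat.set_gripper(opening, f_grip=None): finger opening in m; f_grip is the grip in N (None keeps the last); returns when the fingers have stopped.
- arm.dwell(seconds).
- kin.ik(position, orientation): joint angles nearest the present ones, or None.
- capture(name): name is "scene" or "top" or "wrist"; returns the picture (480x640x3 uint8, red, green, blue); there is no depth.
- camera_model(name): a dict with "K" (3x3 intrinsics, pixels), "k1" (the pictures are not rectified: a ray, as slopes to the right and down, at radius r is drawn at 1 + k1 r^2 times it, then the intrinsics apply), "position" and "attitude" of the camera in the world; the wrist camera has in their place "tool_from_camera" (4x4, takes a point from camera to tool coordinates, whose origin is the TCP and whose axes are the flange's). Camera axes: x right, y down, z forward; pixel columns grow to the right and rows downward; lengths in m; the calibration is good to about 2 mm. A picture is of the moment at which its call begins: read the wrist's pose just before it. camera_model takes no time and is no camera call.
A pose or a line that the arm cannot do raises arm.MotionError and nothing moves.
- finish_job(): hands the job in; it is judged then, once.
Readings, each from a call of its own:
- monitor.current_t(): time.
- monitor.current_q(): joint angles.
- monitor.current_joint_velocities(): joint speeds.
- monitor.current_joint_torque(): joint torques, N m.
- monitor.current_tool_pos(): TCP position.
- monitor.current_eef_rot(): TCP orientation.
- monitor.current_wrist_force(): force on the tool from outside, world axes, zero at the start.
- monitor.current_torque(): the same for the moment, N m.
- monitor.current_finger_gap(): finger opening in m.
- monitor.current_gripper_force(): force on a finger pad.
Only numpy, scipy, OpenCV 4.12 (cv2) and the standard library are available. Lean on these libraries where they do the work, as an engineer would, in place of code of your own. Each camera call takes 0.05 s, during which the arm holds its last target. There are 200 camera calls.

TASK

Swing the brass keeper bar of the recipe-card stand all the way down so that it rests in its fork and locks the card in, and leave it there. Then pick up the steel spring clip by its two handles, squeeze it wide open in the air and lower it gently astride the middle of the card's top edge, one jaw well down on either side, square to the card and touching neither card nor stand, ready for a second card to be slipped in. Finish while still holding the clip there, upright and gaping wide: do not let go or let it snap onto the card, and leave the tin and the two jars where they stand.

Things in the scene. Friction and masses are not known exactly. Their poses are not given: they have to be found in the camera images.
- stand: Fixed recipe-card stand, turned up to 0.4 rad either way: dark wooden foot 60 (x) x 190 (y) x 28 mm with an upright stiff white card, 3 mm thick, 105 mm wide along y, in its middle. Origin: centre of the underside, on the table; z up. The card lies in this frame's plane x = 0, top edge 96 mm above the table; the keeper bar is in front (-x) of it.
- card_edge (a point): Middle of the card's top edge (96 mm above the table); axes as the stand's: x through the card, y along the edge, z up.
- keeper (a joint): Angle of the brass keeper bar (rad): 0 = level, home in its fork; positive = free end raised (starts at about 0.6 to 1.1). Its stiff hinge stays where it is left; under 1 N at the tab, pressed at a right angle to the bar, swings it. It stops by itself at 0.
- keeper_tab (a point): Middle of the top face of the keeper's flat brass thumb tab (30 mm forward of the bar x 22 mm along it, 4 mm thick), moving with the bar. Down in place it is at (-36.5, -80, 43) mm in the stand's frame, clear in front of and beyond the end of the card.
- keeper_hinge (a point): Hinge axis of the keeper bar, at (-16.5, 75, 40) mm in the stand's frame, axis along the stand's x; the tab is 155 mm from it towards -y. As the angle grows the tab end rises.
- clip: Loose spring clip of plain steel, 0.11 kg, 60 mm long, 80 mm tall, standing upright on its shut jaws, two handles up in a V. Origin: between the jaw tips, at the bottom (on the table at the start); y along the jaws and hinge pin, x across them (squeeze along x), z up. Pin 42 mm above the origin, its lower side 38 mm: the card enters no deeper. Spread, the jaws are up to 50 mm wide over all.
- clip_mouth (a point): The clip's origin again: midway between the jaw tips, at the very bottom of the clip; axes as the clip's.
- clip_grip (a point): Between the handles, 60 mm above the clip's origin: the height to squeeze at. Handles are flat plates, 50 mm along y, from the pin up to 80 mm above the origin. At rest they measure 44 mm over their outer faces at the top, 30 mm at this height; squeezed fully they stand upright and parallel, 18 mm over their outer faces.
- clip_gape (a joint): How far each jaw is spread (rad), both alike: 0 = shut (jaws 1.5 mm apart), 0.33 = fully open at a firm stop, tips about 29 mm apart; 0.24 is about 21 mm apart. A spring shuts it: squeezing at clip_grip, about 7 N starts and 16 N completes the opening.
- tuna_tin: Bystander: flat tin, 86 mm across, 40 mm tall, origin under its centre.
- spice_jar: Bystander: slim spice jar, 46 mm across, 106 mm tall, origin under its centre.
- honey_jar: Bystander: jar with screw lid, 64 x 68 mm, 84 mm tall, origin under its centre.
There are look-alikes about, which are no part of the job. Leave any purple look-alike of the clip alone.

How it is judged:
On the way, in this order (a step that is already met when the one before it is completed fails the run):
1. the keeper bar rests in its fork (value of joint keeper below 0.05 rad), for 0.2 s.
2. the clip is lifted off the table in the fingers and gapes, clear of the stand (height (world z) of clip_mouth above 0.03 m and value of joint clip_gape above 0.24 rad and contact force between the fingers and clip above 2 N and contact force between clip and stand below 0.3 N and distance between clip_mouth and card_edge above 0.02 m), for 0.2 s.
At the end, for the whole second after the job is handed in: Clip held at rest in the fingers (over 2 N), spread at least 0.24 rad, tips 8-34 mm below the card's top edge, card between them (11 mm), within 22 mm of mid-edge, parallel and upright within 0.2 rad, not touching card or stand (0.3 N); keeper bar within 0.05 rad of home (x of clip_mouth in the frame of card_edge between -0.011 and 0.011 m and y of clip_mouth in the frame of card_edge between -0.022 and 0.022 m and z of clip_mouth in the frame of card_edge between -0.034 and -0.008 m and angle between the y axis of clip and the y axis of stand, either way round below 0.2 rad and angle between clip's own z axis and vertical below 0.2 rad and value of joint clip_gape above 0.24 rad and value of joint keeper below 0.05 rad and contact force between the fingers and clip above 2 N and contact force between clip and stand below 0.3 N and linear speed of clip below 0.03 m/s); the arm keeps its last pose, push and grip.
It fails at once if the clip knocks or bites the card or stand hard (over 8 N) (contact force between clip and stand above 8 N).
It fails at once if the clip snaps shut over the card edge (x of clip_mouth in the frame of card_edge between -0.011 and 0.011 m and y of clip_mouth in the frame of card_edge between -0.022 and 0.022 m and z of clip_mouth in the frame of card_edge between -0.034 and -0.008 m and angle between the y axis of clip and the y axis of stand, either way round below 0.2 rad and angle between clip's own z axis and vertical below 0.2 rad and value of joint clip_gape below 0.08 rad).
It fails at once if the tin is pushed away (more than 30 mm) (distance of tuna_tin from where it was at the start of the episode above 0.03 m).
It fails at once if the spice jar is pushed away (more than 30 mm) (distance of spice_jar from where it was at the start of the episode above 0.03 m).
It fails at once if the honey jar is pushed away (more than 30 mm) (distance of honey_jar from where it was at the start of the episode above 0.03 m).
It also fails if it takes over 51 s, if anything falls off the work surface, if the arm or the gripper's body presses on something with over 40 N, if the wrist force passes 120 N, or if a joint passes its speed limit or range.

## Working session

There is one attempt and no reset: what is moved stays moved. The work goes in short steps, each a Python script; the robot and the scene stay as the last script left them, time stands still between calls to the robot, and variables do not carry over. Pictures are saved under pics/ and viewed, at most 10 in all, crops included, and the job is handed in when it is done.

```bash
mkdir -p pics; ls
python3 - <<'E'
from station import *
import cv2,numpy as np
for n in("scene","top"):
    cv2.imwrite(f"pics/{n}0.png",capture(n)[:,:,::-1])
    print(n,camera_model(n))
print(camera_model("wrist"),monitor.current_t(),monitor.current_finger_gap())
print(monitor.current_eef_rot(), arm.grasp_offset)
E
```

```text
pics
scene {'K': array([[509.38051914,   0.        , 324.96074431],
       [  0.        , 509.38051914, 233.68803523],
       [  0.        ,   0.        ,   1.        ]]), 'k1': 0.03838913876084533, 'position': array([0.89093215, 0.97799199, 0.64381109]), 'attitude': array([[-0.95032978,  0.13517724, -0.28035769],
       [ 0.31093507,  0.45250288, -0.83579933],
       [ 0.01388162, -0.88145803, -0.47205831]])}
top {'K': array([[474.72893669,   0.        , 316.75754253],
       [  0.        , 474.72893669, 234.84662652],
       [  0.        ,   0.        ,   1.        ]]), 'k1': -0.12745795551732525, 'position': array([ 0.45229455, -0.05502056,  1.01008701]), 'attitude': array([[-0.02827857, -0.99549514,  0.09049728],
       [-0.99927733,  0.03045378,  0.02274604],
       [-0.02539955, -0.08978866, -0.99563691]])}
{'K': array([[410.1323429 ,   0.        , 322.30870811],
       [  0.        , 410.1323429 , 249.70402873],
       [  0.        ,   0.        ,   1.        ]]), 'k1': -0.003582585509119596, 'tool_from_camera': array([[-9.08956974e-04, -9.64686248e-01, -2.63400107e-01,
         6.58318480e-02],
       [ 9.99999021e-01, -5.96685882e-04, -1.26553259e-03,
         4.62142344e-04],
       [ 1.06367476e-03, -2.63400999e-01,  9.64685846e-01,
        -1.42676927e-01],
       [ 0.00000000e+00,  0.00000000e+00,  0.00000000e+00,
         1.00000000e+00]])} 0.1 0.0853641526508352
[[-9.49951951e-01  3.12395893e-01 -3.13062844e-04]
 [ 3.12396015e-01  9.49950898e-01 -1.42176379e-03]
 [-1.46758838e-04 -1.44840687e-03 -9.99998940e-01]] 0.0187
```

View pics/scene0.png

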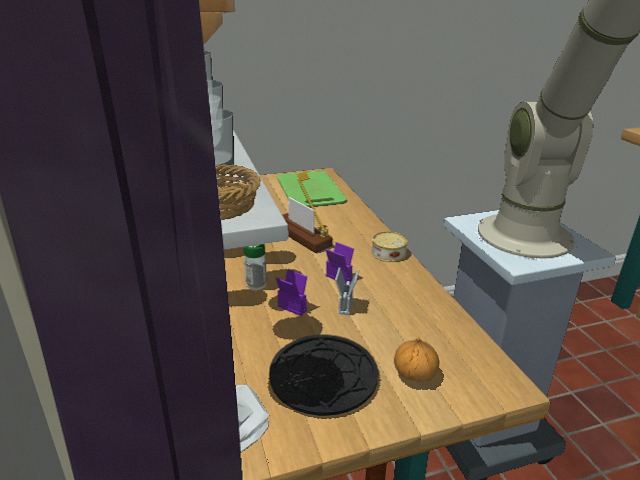

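View pics/top0.png

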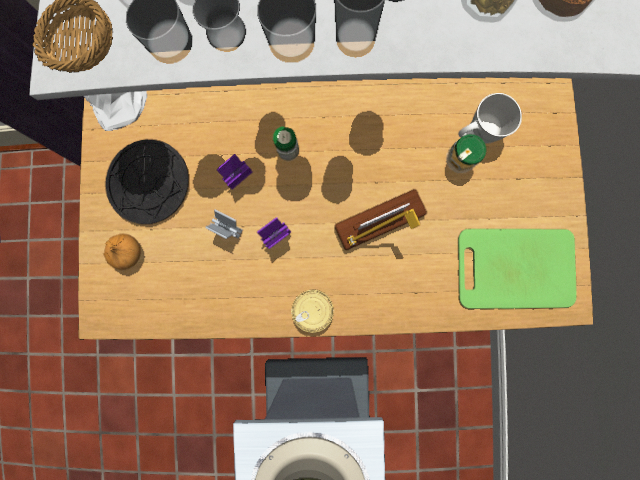

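The candidates for the clip are steel at top (223,227) / scene (346,292), and purple look-alikes at top (235,172) and (274,234), scene (293,293) and (340,262). I choose the steel one. The stand is at top (380,220), with its tab at top (412,219). Next I'll look at close crops.

```bash
cat > h.py <<'E'
import numpy as np,cv2
from station import *
def rays(name,px,pose=None):
    m=camera_model(name);K=m["K"];p=np.atleast_2d(np.array(px,float))
    d=np.c_[(p[:,0]-K[0,2])/K[0,0],(p[:,1]-K[1,2])/K[1,1]];u=d.copy()
    for _ in range(20): u=d/(1+m["k1"]*(u**2).sum(1,keepdims=True))
    r=np.c_[u,np.ones(len(u))]
    if name=="wrist":
        R,t=pose;T=m["tool_from_camera"];A=R@T[:3,:3];o=R@T[:3,3]+t
    else: A=m["attitude"];o=m["position"]
    r=r@A.T
    return o,r/np.linalg.norm(r,axis=1,keepdims=True)
def atz(name,px,z,pose=None):
    o,r=rays(name,px,pose);return o+r*((z-o[2])/r[:,2])[:,None]
def tri(*obs):  # (o,r)
    A=0;b=0
    for o,r in obs:
        P=np.eye(3)-np.outer(r,r);A=A+P;b=b+P@o
    x=np.linalg.solve(A,b);return x,[np.linalg.norm((np.eye(3)-np.outer(r,r))@(x-o)) for o,r in obs]
def pose(): return np.array(monitor.current_eef_rot()),np.array(monitor.current_tool_pos())
def down(yaw): # tool z down, tool y (closing) along (cos,sin)(yaw)
    y=np.array([np.cos(yaw),np.sin(yaw),0]);z=np.array([0,0,-1.]);return np.c_[np.cross(y,z),y,z]
def crop(img,x,y,w,h,s):
    return cv2.resize(img[y:y+h,x:x+w],None,fx=s,fy=s,interpolation=cv2.INTER_CUBIC)
def proj(name,X,pose=None):
    m=camera_model(name);K=m["K"]
    if name=="wrist":
        R,t=pose;T=m["tool_from_camera"];A=R@T[:3,:3];o=R@T[:3,3]+t
    else: A=m["attitude"];o=m["position"]
    c=(np.atleast_2d(X)-o)@A;u=c[:,:2]/c[:,2:];u=u*(1+m["k1"]*(u**2).sum(1,keepdims=True))
    return u*[K[0,0],K[1,1]]+K[:2,2]
E
python3 - <<'E'
from h import *
t=cv2.imread("pics/top0.png");s=cv2.imread("pics/scene0.png")
o=np.zeros((600,800,3),np.uint8)
def put(i,x,y): o[y:y+i.shape[0],x:x+i.shape[1]]=i
put(crop(t,330,185,100,75,5),0,0)      # 500x375
put(crop(t,200,205,50,45,6),500,0)     #300x270
put(crop(s,280,190,60,64,3.5),500,275)
put(crop(s,325,260,40,60,3.75),0,375)
put(crop(s,325,260,40,60,3.75),150,375)
put(crop(s,240,235,35,60,3.5),310,380)
cv2.imwrite("pics/c1.png",o)
print("clip z=.04",atz("top",[[223,227]],.04),"tab",atz("top",[[412,219]],.12),"tin",atz("top",[[313,312]],.04),"spice",atz("top",[[285,137]],.106),"honey?",atz("top",[[469,150]],.084))
print("purple",atz("top",[[235,172],[274,234]],.04))
E
```

```text
clip z=.04 [[0.5627772 0.1613358 0.04     ]] tab [[ 0.55774179 -0.21544636  0.12      ]] tin [[ 0.38351157 -0.02078329  0.04      ]] spice [[0.72930562 0.0225545  0.106     ]] honey? [[ 0.69836366 -0.34484029  0.084     ]]
purple [[0.67814743 0.13501809 0.04      ]
 [0.54491322 0.05514347 0.04      ]]
```

View pics/c1.png

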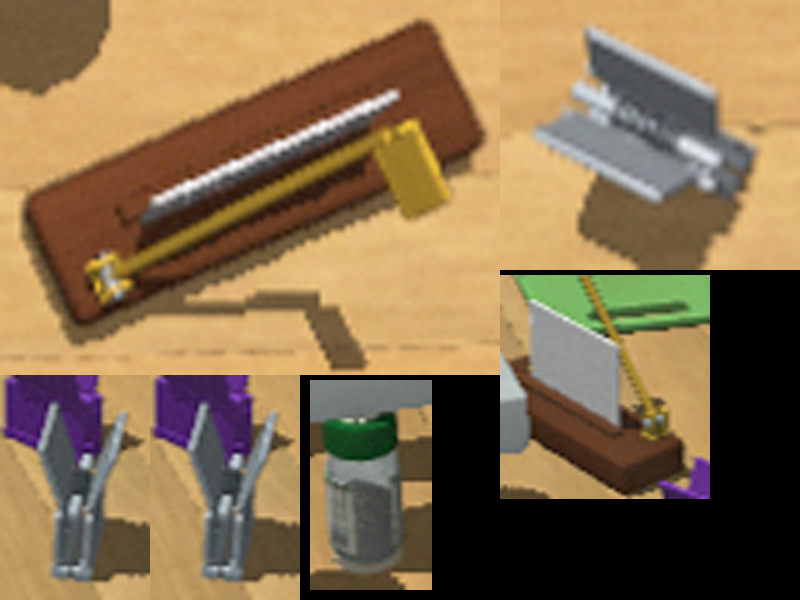

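Crop: the steel clip (handle tops (214,210)–(235,221) and (206,226)–(226,237) in the top view) is clearly grey and not purple. The card's top edge runs (361,225)–(409,204), the hinge is at (351,240) and the tab at (412,218). I'll fit the stand pose from the top view, then take wrist views.

```bash
cat > fit1.py <<'E'
from h import *
from scipy.optimize import least_squares
c=lambda a,s,x0,y0:(np.array(a,float)+.5)/s-.5+[x0,y0]
pf=c([[28,205],[78,322],[482,138],[425,22]],5,330,185)
pc=c([[155,203],[398,95]],5,330,185)
pt=c([[412,168]],5,330,185); ph=c([[108,278]],5,330,185)
S=lambda p,L:np.array(L)@np.array([[np.cos(p[2]),np.sin(p[2]),0],[-np.sin(p[2]),np.cos(p[2]),0],[0,0,1]])+[p[0],p[1],0]
def tab(th): a=-155e-3;b=3e-3; return [-.0365,.075+a*np.cos(th)+b*np.sin(th),.040-a*np.sin(th)+b*np.cos(th)]
r=c([[532-500,300-275],[617-500,345-275]],3.5,280,190)
def f(p): return np.r_[
 proj("top",S(p,[[.03-.06*0,0,0]])).ravel()*0,
 (proj("top",S(p,[[0,.0525,.096],[0,-.0525,.096]]))-pc).ravel(),
 .5*(proj("top",S(p,[[.03,.095,.028],[-.03,.095,.028],[-.03,-.095,.028],[.03,-.095,.028]]))-pf).ravel(),
 (proj("top",S(p,[tab(p[3])]))-pt).ravel(),
 .5*(proj("scene",S(p,[[0,-.0525,.096],[0,.0525,.096]]))-r).ravel()]
E
cat > go1.py <<'E'
from fit1 import *
s=least_squares(f,[.6,-.15,.4,.8]);print(s.x,np.round(s.fun[2:],1))
A=c([[85,30],[215,100],[35,130],[160,198]],6,200,205)
h=atz("top",A,.08);print(h);d=h[0]-h[1]+h[2]-h[3];y=np.arctan2(d[1],d[0])-np.pi/2;print("squeeze yaw",y,h.mean(0))
print("q",kin.ik([.56,.16,.24],down(y)),kin.ik([.56,.16,.24],down(y+np.pi)))
print("qs",kin.ik([.58,-.14,.24],down(s.x[2])),kin.ik([.58,-.14,.24],down(s.x[2]+np.pi)))
E
python3 go1.py
```

```text
[ 0.57270429 -0.16677995  0.40397716  0.7844733 ] [-0.5 -0.3 -0.4 -1.2 -0.9 -0.7  0.2  0.6  0.9 -0.1  0.3 -1.4  0.8  1.9
 -0.1 -0.   0.6  0.2]
[[0.59388536 0.17091798 0.08      ]
 [0.56893021 0.12725025 0.08      ]
 [0.5608684  0.18808793 0.08      ]
 [0.53687676 0.14607767 0.08      ]]
squeeze yaw -0.5190399109898067 [0.56514018 0.15808346 0.08      ]
q [-0.73712752  0.45749096  0.5212769   1.94638121 -0.30687951  0.81560446
 -0.56654751] [-0.15389418  0.43406048 -0.31099446  1.90992133  0.176297    0.82386082
  2.06446432]
qs [-0.17005781  0.46464611  0.45259437  1.91261609 -0.27031516  0.82393515
  0.83004774] [-0.52856015  0.6784899   1.11720353  1.93202462 -0.72946161  1.00933972
 -1.8105983 ]
```

```bash
cat > v.py <<'E'
from h import *
import pickle
D={}
def shot(n,p,yaw):
    arm.move_ptp(p,down(yaw)); arm.dwell(.15);D[n]=pose();cv2.imwrite(f"pics/w{n}.png",capture("wrist")[:,:,::-1])
eoat.set_gripper(.0)if 0 else None
shot("a",[.565,.16,.22],-.52)
shot("b",[.50,.12,.22],-.52)
shot("d",[.51,-.17,.26],.404)
shot("e",[.58,-.17,.26],.404)
pickle.dump(D,open("D.pkl","wb"));print(monitor.current_t())
for n in "abde":
    P=D[n];pts=[[.565,.158,.08]] if n in"ab" else [[.573,-.167,.096]]
    print(n,proj("wrist",pts,P))
t=[cv2.resize(cv2.imread(f"pics/w{n}.png"),(400,300),interpolation=cv2.INTER_AREA) for n in "abde"]
cv2.imwrite("pics/m2.png",np.vstack([np.hstack(t[:2]),np.hstack(t[2:])]))
E
python3 v.py
```

```text
5.1167
a [[323.6276871  238.16767575]]
b [[376.81927971 141.05148535]]
d [[396.3239483  256.90039814]]
e [[315.80318566 221.21538628]]
```

View pics/m2.png

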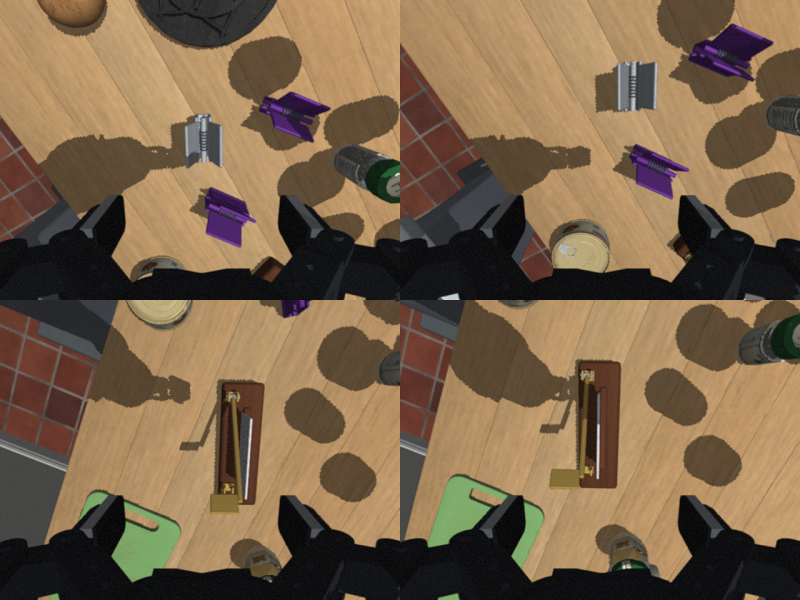

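The four wrist views show the steel clip at (326,224) in a and (1018-640,138) in b, and the stand in d and e. Enlarging these to measure.

Run:
```python
from h import *
g=lambda n:cv2.imread(f"pics/w{n}.png")
o=np.zeros((600,800,3),np.uint8)
a=crop(g("a"),285,170,80,100,3.75);b=crop(g("b"),335,85,80,100,3.75)
o[:375,:300]=a;o[:375,300:600]=b
# extra: stand views
cv2.imwrite("pics/c3.png",o[:375,:600])
o=np.zeros((600,800,3),np.uint8)
o[:,:400]=crop(g("d"),325,120,128,220,2.6)[:600,:333][:, :333] if 0 else cv2.resize(g("d")[120:345,320:470],(400,600),interpolation=cv2.INTER_CUBIC)
o[:,400:]=cv2.resize(g("e")[85:310,225:375],(400,600),interpolation=cv2.INTER_CUBIC)
cv2.imwrite("pics/c4.png",o)
```

```text
(no output)
```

View pics/c3.png

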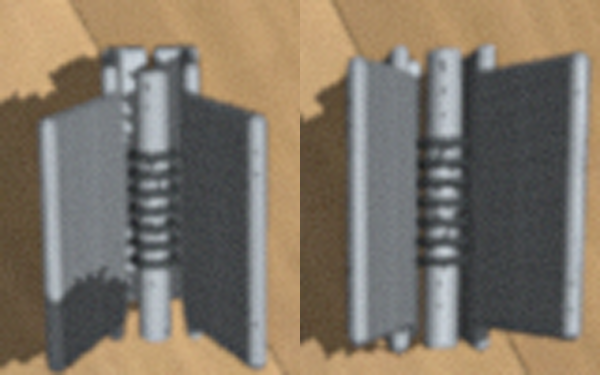

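View pics/c4.png

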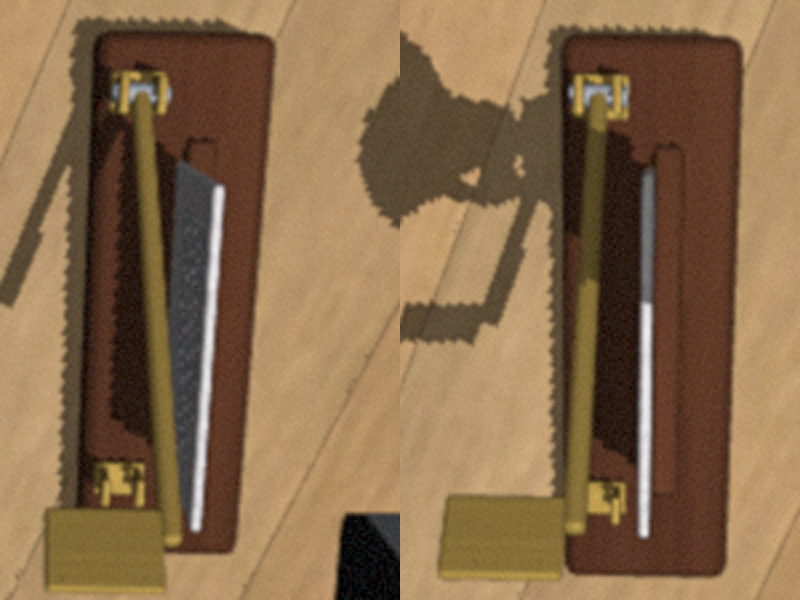

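```bash
cat > fit2.py <<'E'
from fit1 import *
import pickle
D=pickle.load(open("D.pkl","rb"))
s4=400/150
da=c([[219,186],[196,530],[105,550]],s4,320,120);ea=c([[249,170],[244,537],[103,536]],s4,225,85)
ca=c([[50,118],[57,370],[258,118],[258,365],[152,70],[152,338]],3.75,285,170)
cb=c([[58,58],[58,343],[278,57],[270,337],[145,50],[142,347]],3.75,335,85)
def T(P,Q,n,m):
    for p,q in zip(P,Q):
        a=rays("wrist",[p],D[n]);b=rays("wrist",[q],D[m]);x,e=tri((a[0],a[1][0]),(b[0],b[1][0]));print(np.round(x,4),np.round(e,4));yield x
def fs(p):
    M=S(p,[[0,.0525,.096],[0,-.0525,.096],tab(p[3])])
    return np.r_[(proj("wrist",M,D["d"])-da).ravel(),(proj("wrist",M,D["e"])-ea).ravel()]
E
python3 - <<'E'
from fit2 import *
print("stand");X=list(T(da,ea,"d","e"))
print("clip");Y=np.array(list(T(ca,cb,"a","b")))
m=Y[:4].mean(0);d=Y[0]-Y[1]+Y[2]-Y[3];w=(Y[2]+Y[3]-Y[0]-Y[1])/2
print("centre",m,"pin",Y[4:].mean(0),"len",np.linalg.norm(d)/2,"w",np.linalg.norm(w),"yaw",np.arctan2(d[1],d[0])-np.pi/2,np.arctan2(w[1],w[0]))
s=least_squares(fs,[.573,-.167,.404,.78]);print(s.x,np.round(s.fun,1))
j=least_squares(lambda p:np.r_[fs(p),f(p)],s.x);print(j.x,np.round(j.fun,1))
E
```

```text
stand
[ 0.5536 -0.1175  0.0972] [0.0007 0.0007]
[ 0.5937 -0.2153  0.0952] [0.0001 0.0001]
[ 0.5547 -0.2085  0.1533] [0.0001 0.0001]
clip
[0.5623 0.1895 0.0771] [0.0001 0.0001]
[0.5384 0.1464 0.0773] [0.0001 0.0001]
[0.5959 0.1704 0.0773] [0.0002 0.0002]
[0.5728 0.1278 0.077 ] [0.0001 0.0001]
[0.5813 0.1839 0.041 ] [0.0001 0.0001]
[0.5532 0.1338 0.0446] [0.0005 0.0005]
centre [0.56732882 0.15851794 0.07718205] pin [0.56726684 0.15883788 0.04281574] len 0.048854785087420464 w 0.03884221672138549 yaw -0.5007288883385386 -0.505661925010753
[ 0.57459516 -0.16581312  0.40055931  0.78879842] [ 0.8 -0.9  2.2  0.  -2.4 -0.1  0.3  1.1  2.2 -0.4 -2.1  0.3]
[ 0.5744136  -0.16587783  0.40104001  0.78773496] [ 0.5 -0.9  2.  -0.  -2.7 -0.  -0.   1.1  2.  -0.4 -2.3  0.4  0.   0.
 -1.1 -1.2 -0.9 -2.  -1.2 -1.2 -0.1  0.2  0.7 -0.4  0.1 -1.7  0.1  1.1
 -0.4  0.1  0.3  0.3]
```

Measured points agree with the given sizes: card top z 96±1 mm, clip handle tops 77 mm, pin 43 mm, and keeper angle about 0.79. Now pressing the keeper down along its arc.

```bash
cat > st.py <<'E'
SP=[.5741,-.1661,.398,0.788]
E
python3 - <<'E'
from fit1 import *
from st import SP
R=down(SP[2])
def tp(th,x=-.042):
    q=np.array(tab(th));q[0]=x;q[1]+=.011*np.sin(th);return S(SP,[q])[0]
eoat.set_gripper(0.0,30)
p=tp(1.05);arm.move_ptp(p+[0,0,.05],R);arm.line_to(p);print(monitor.current_t(),monitor.current_finger_gap())
f0=np.array(monitor.current_wrist_force())
for th in np.arange(.95,.049,-.1):
    hit=arm.line_to(tp(th),v=.08,threshold=20);print(round(th,2),hit,np.round(np.array(monitor.current_wrist_force())-f0,1))
    if hit:break
hit=arm.line_to(tp(0)-[0,0,.004],v=.03,threshold=8)
print(hit,pose()[1],tp(0),np.round(np.array(monitor.current_wrist_force())-f0,1))
arm.dwell(.3)
arm.line_to(tp(0)+[0,0,.12],v=.25)
P=pose();cv2.imwrite("pics/wk.png",capture("wrist")[:,:,::-1]);cv2.imwrite("pics/tk.png",capture("top")[:,:,::-1])
print(proj("wrist",S(SP,[tab(0)]),P),proj("top",S(SP,[tab(0)])),monitor.current_t())
E
```

```text
6.7167 -2.8854010459092897e-05
0.95 False [-0.3 -0.6 -0.4]
0.85 False [-0.  -1.3 -0.6]
0.75 False [ 0.6  0.1 -0.4]
0.65 False [ 0.4  0.1 -0.1]
0.55 False [ 0.3  0.2 -1. ]
0.45 False [ 1.2 -0.1  0.2]
0.35 False [-0.5  0.1 -0.6]
0.25 False [ 0.7  0.2 -0.3]
0.15 False [ 0.9 -0.  -0.4]
0.05 False [ 1.  -0.6 -1.1]
True [ 0.5666951  -0.25593242  0.04274992] [ 0.56638884 -0.25612521  0.043     ] [-1.4  1.5 11.1]
[[329.5349111  242.04108185]] [[423.80737512 216.42935236]] 11.5917
```

The tab stopped at z = 0.0427, which is its home height. Next, grasping the clip.

Run:
```python
from fit1 import *
import pickle
from st import SP
C=np.array([.5673,.1587]);R=down(-.503)
p=pose();arm.line_to(p[1]+[0,0,.10],v=.3)
eoat.set_gripper(.066,30)
arm.move_ptp([*C,.20],R)
print(arm.line_to([*C,.0413],v=.12,threshold=15),pose()[1])
eoat.set_gripper(0.0,30)
print(monitor.current_finger_gap(),monitor.current_gripper_force(),monitor.current_t())
cv2.imwrite("pics/g0.png",capture("wrist")[:,:,::-1])
arm.line_to([*C,.20],v=.12)
arm.dwell(.3);P=pose();cv2.imwrite("pics/g1.png",capture("wrist")[:,:,::-1]);cv2.imwrite("pics/s1.png",capture("scene")[:,:,::-1])
print(P[1],monitor.current_finger_gap(),monitor.current_gripper_force(),monitor.current_t())
ps=proj("scene",[[*C,.20]])[0].astype(int);print(ps)
o=np.zeros((600,800,3),np.uint8)
o[:300,:400]=cv2.resize(cv2.imread("pics/g1.png"),(400,300))
x,y=ps-[30,40];o[:400,400:]=cv2.resize(cv2.imread("pics/s1.png")[y:y+100,x-20:x+80],(400,400),interpolation=cv2.INTER_CUBIC)
o[300:,:400]=cv2.resize(cv2.imread("pics/wk.png")[80:380,120:520],(400,300))
o[400:,400:]=cv2.resize(cv2.imread("pics/tk.png")[170:270,320:520],(400,200))
cv2.imwrite("pics/m5.png",o)
```

```text
False [0.56766825 0.15879013 0.04188736]
0.018591088273249762 28.211818460840732 16.2333
[0.56722614 0.15857732 0.19967781] 0.01833878012786623 28.059051625896245 18.1583
[349 221]
```

View pics/m5.png

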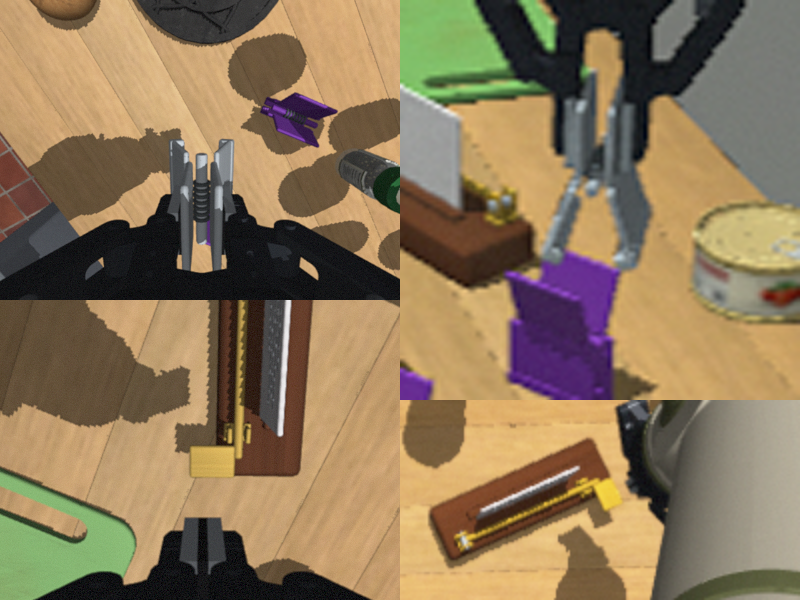

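Views: the clip hangs squeezed wide open in the fingers (scene jaw tips about (338,245) and (356,246)), and the keeper lies home in its fork. I'll check how high the clip sits in the hand, then move over the card.

Run:
```python
from fit1 import *
from st import SP
C=np.array([.5672,.1586]);y=np.array([np.sin(.503),np.cos(.503)]);x=np.array([np.cos(.503),-np.sin(.503)])
for dz in(-.005,0,.005):print(dz,proj("scene",[[*(C+.03*y+.018*x),.159+dz],[*(C+.03*y-.018*x),.159+dz],[*(C+.03*y),.2007+dz]]).round(1).tolist())
arm.line_to([*C,.27],v=.2)
R=down(SP[2]);arm.move_ptp([*SP[:2],.27],R);arm.line_to([*SP[:2],.165],v=.1);arm.dwell(.3)
P=pose();print(P[1],monitor.current_finger_gap(),monitor.current_t(),np.round(P[0],3).tolist())
cv2.imwrite("pics/p_w.png",capture("wrist")[:,:,::-1]);cv2.imwrite("pics/p_s.png",capture("scene")[:,:,::-1])
q=proj("scene",S(SP,[[0,0,.1]]))[0].astype(int);print("scene centre",q)
o=np.zeros((600,800,3),np.uint8)
o[:400,:400]=cv2.resize(cv2.imread("pics/p_s.png")[q[1]-45:q[1]+35,q[0]-40:q[0]+40],(400,400),interpolation=cv2.INTER_CUBIC)
o[:400,400:]=cv2.resize(cv2.imread("pics/p_w.png")[150:450,170:470],(400,400),interpolation=cv2.INTER_CUBIC)
cv2.imwrite("pics/m6.png",o[:400])
print("card in wrist",proj("wrist",S(SP,[[0,.0525,.096],[0,-.0525,.096]]),P))
print("card scene",proj("scene",S(SP,[[0,.0525,.096],[0,-.0525,.096]])))
```

```text
-0.005 [[336.8, 248.8], [355.3, 250.8], [346.7, 230.7]]
0 [[336.8, 246.6], [355.4, 248.5], [346.8, 228.3]]
0.005 [[336.9, 244.3], [355.5, 246.3], [346.9, 226.0]]
[ 0.57422426 -0.16610013  0.16532262] 0.018324579822031586 21.3917 [[-0.388, 0.922, 0.001], [0.922, 0.388, -0.0], [-0.0, 0.0, -1.0]]
scene centre [300 201]
card in wrist [[320.67278004 165.70543478]
 [321.02173973 351.6575183 ]]
card scene [[313.77470831 210.19717088]
 [288.16856601 196.82848939]]
```

View pics/m6.png

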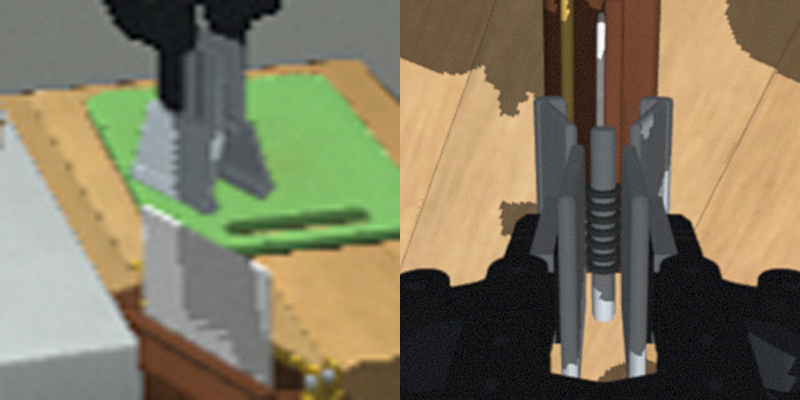

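The clip is centred and square over the card: in the wrist view the card line is at x≈320 px and the pin at x≈321 px. It sits about 3 mm higher in the hand than nominal. Lowering.

Run:
```python
from fit1 import *
from st import SP
f0=np.array(monitor.current_wrist_force())
h=arm.line_to([SP[0],SP[1],.120],v=.03,threshold=4);arm.dwell(.5)
print(h,pose()[1],monitor.current_finger_gap(),monitor.current_gripper_force(),np.array(monitor.current_wrist_force())-f0,monitor.current_t())
cv2.imwrite("pics/f_w.png",capture("wrist")[:,:,::-1]);cv2.imwrite("pics/f_s.png",capture("scene")[:,:,::-1])
q=[300,201];o=np.zeros((400,800,3),np.uint8)
o[:,:400]=cv2.resize(cv2.imread("pics/f_s.png")[q[1]-45:q[1]+35,q[0]-40:q[0]+40],(400,400),interpolation=cv2.INTER_CUBIC)
o[:,400:]=cv2.resize(cv2.imread("pics/f_w.png")[150:450,170:470],(400,400),interpolation=cv2.INTER_CUBIC)
cv2.imwrite("pics/m7.png",o)
```

```text
False [ 0.57409742 -0.16608684  0.12002741] 0.018256056522552057 28.108995964284986 [ 0.81234413 -0.71529133 -0.49902704] 23.6417
```

View pics/m7.png

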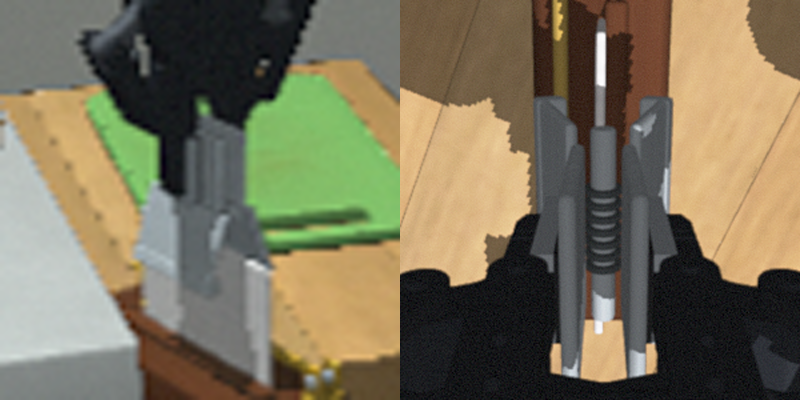

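The jaws straddle the card with no contact force, and the card is centred between them in the wrist view (card x≈600, pin x≈603 in the crop). Handing in.

```bash
python3 -c "
from station import *
print(finish_job())"
```

```text
the job is handed in; nothing more can be done
None
```

The job is handed in at about 24 s of the 51 s allowed, though the hand-in gave no verdict back: the keeper bar is home in its fork, and the clip is held wide open astride the middle of the card, with no contact force seen at the wrist.

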